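# Hang the rinsing pail on the drip stand by its bail

### The job

The small steel pail holds a freshly rinsed felt polishing wheel. Raise its folded-down wire bail upright while the pail keeps standing on the worktop, then carry the pail by the bail, without tipping it, to the drip stand and hook it on: let the bail down gently on both arms and draw it towards their curled tips until it drops into the dips under the lips. Leave the pail hanging there free, still and upright with the wheel in it, never press or drop it hard on the arms, and leave the other things where they are.

Things in the scene. Friction and masses are not known exactly. Their poses are not given: they have to be found in the camera images.
- pail: Small open steel pail, 80 mm outside diameter at the rim and 68 at the foot, 70 mm high, wall 3 mm, about 0.4 kg. Origin: centre of its underside. Its own y axis runs along the bail's hinge line, z is up. The bail lies folded to the pail's own -x side.
- hinge_mid (a point): Middle of the bail's hinge line, on the pail's axis 60 mm above its underside; axes as the pail's.
- bail (a joint): Angle of the wire bail, rad: 0 = upright over the pail, +1.4 to +1.55 = folded down nearly level to the pail's own -x side. A light friction hinge: it stays where it is left (it needs about 0.018 N m, far less than tips the pail).
- sleeve (a point): Centre of the red grip sleeve in the middle of the bail's straight top wire: a cylinder 11 mm thick, 34 mm long along the pail's y axis, turning freely on the wire like a roller, 100 mm from the hinge line. The wire is 5 mm thick; its straight top reaches 49 mm to each side of this point. Upright it is 160 mm above the pail's underside.
- stand: Drip stand, fixed; foot plate 190 x 130 x 10 mm, 14 mm column. Origin: column axis at the worktop. Two level parallel arms (7 mm steel bar at y = -36 and +36 mm, joined by a crossbar at the column) reach to the stand's own -x, 132 mm long. Their clamp is set anew each time: the arms' centre line is 205 to 235 mm above the worktop, not measured: find it by feel.
- under_flat (a point): Point on the foot plate (10 mm above the worktop) midway below the arms' flat part, at x = -82 mm in the stand's frame; axes as the stand's. The arms are flat from x = 0 to -110 mm: here the wire is let down on them. Lying there its centre is 6 mm above the arms' centre line. With the wire carried in over the tips at 273 mm, bail and pail clear the arms at every setting.
- under_dips (a point): Point on the foot plate (10 mm above the worktop) midway below the dips, at x = -120 mm in the stand's frame. Each arm dips 6 mm here; beyond, its tip turns up at x = -132 mm and curls back over the dip as a lip ending at x = -113 mm, underside 17 mm and top 24 mm above the arms' centre line. A wire in the dip has its centre about level with that line.
- wheel: Cream felt polishing wheel, 51 mm diameter, 14 mm thick, lying loose in the pail. Origin: its underside.
- crucible: Small beige crucible, 51 mm diameter, 40 mm high, a bystander. Origin: its underside.
- monomer: Brown dropper bottle, 33 mm diameter, 102 mm high, a bystander. Origin: its underside.
- cast: White dental cast, 53 x 71 x 27 mm, a bystander. Origin: its underside.
Things that resemble listed ones, but are neither listed nor needed, are in the scene too. Leave any orange look-alike of the pail alone.

How it is judged:
On the way, in this order (a step that is already met when the one before it is completed fails the run):
1. the bail is raised upright (within 0.25 rad) while the pail still stands upright on the worktop (value of joint bail between -0.25 and 0.25 rad and height (world z) of pail below 0.008 m and angle between pail's own z axis and vertical below 0.12 rad), for 0.2 s.
2. the bail is let down on the flat part of the arms, short of the lips, and bears on them (over 0.5 N) (contact force between pail and stand above 0.5 N and x of sleeve in the frame of stand between -0.109 and -0.045 m and y of sleeve in the frame of stand between -0.02 and 0.02 m and height (world z) of sleeve below 0.247 m and height (world z) of pail above 0.03 m), for 0.2 s.
At the end, for the whole second after the job is handed in: the pail hangs from the stand's arms with the bail's top wire in the dips under the lips (sleeve centre 112 to 128 mm in front of the column axis and within 16 mm of the middle between the arms), clear of the worktop, upright within 0.25 rad, at rest, the wheel still in it, the gripper clear (x of sleeve in the frame of stand between -0.128 and -0.112 m and y of sleeve in the frame of stand between -0.016 and 0.016 m and contact force between pail and stand above 1.5 N and height (world z) of pail above 0.03 m and height (world z) of sleeve below 0.241 m and angle between pail's own z axis and vertical below 0.25 rad and linear speed of pail below 0.03 m/s and distance between wheel and pail below 0.04 m); the robot touches nothing.
It fails at once if the pail or its bail presses or strikes the stand with more than 20 N (contact force between pail and stand above 20 N).
It fails at once if the pail is tipped by more than 0.6 rad (angle between pail's own z axis and vertical above 0.6 rad).
It fails at once if a bystander is moved by more than 20 mm (distance of any of crucible, monomer, cast from where it was at the start of the episode above 0.02 m).
It also fails if it takes over 64 s, if anything falls off the work surface, if the arm or the gripper's body presses on something with over 40 N, if the wrist force passes 120 N, or if a joint passes its speed limit or range.

### The arm

A 6-joint arm with a two-finger parallel gripper is mounted at the origin on a cart in front of the work surface, level with it; the furniture and walls round the work are solid. World frame = base frame: x ahead of the robot, y to its left, z up, the work surface at z = 0. Lengths are in m, angles in rad, forces in N, time in s.
With the tool pointing down it reaches from about 0.25 to 0.725 m from the base axis. Payload 4 kg.
Tool frame: the origin (TCP) lies midway between the tips of the shut fingers; the grasp point (between the pads) lies 19 mm behind it; z points along the fingers, y is the line along which they close (so a half turn about z gives the same grasp; the last joint's range is limited). The gripper opens to 85 mm and grips with 20 to 120 N. Pads are 22 mm wide; open, the fingers measure 114 mm over their backs; the gripper's body (76 mm by 85 mm) begins 54 mm behind the grasp point. The pads swing forward as they close: fully open they stand 13 mm farther back than shut.
Start: joints at [1.174, 0.241, 0.005, 1.335, 0, 1.571], TCP at [0.193, 0.461, 0.231] pointing down, gripper open.
Joint ranges: [-2.72, 2.72], [-1.05, 1.87], [-1.09, 1.28], [-1.99, 2.15], [-1.42, 1.44], [-3.14, 3.14]. Speed limits (rad/s): [2.79, 2.79, 3.14, 3.14, 3.14, 3.14].

### API

Orientations are given as a unit quaternion [x, y, z, w].
In Python, from workcell import bot gives the robot as it stands. The module is installed in compiled form; this text tells all that it offers.
- The arm moves only by the tool drive_tool, never from a script. Its arguments are lists of equal length, an entry for each row: "slide": the shift along the tool's x, y, z scaled (see below), a list of three; "rotation": the turn, a rotation vector about the tool's x, y, z scaled (see below), a list of three. A call has exactly 8 rows; each row is the pose to reach, as a shift and turn from the pose commanded when the call began, along the tool's axes at that moment; what a row does not reach only later rows make up. The controller multiplies each number of a shift by 250 mm and each number of a turn by 0.5 rad. A row lasts 1/8 s, in which the tool goes at most 62.5 mm and 10.7 degrees, less where a joint would pass 70% of its speed; a pose out of reach is approached as far as the arm can. A call with a number of a shift or a turn outside -1 to 1 is refused whole. A call with a gripper value outside its range is refused whole. "gripper" is the opening, from 0 (shut) to 1 (fully open), set as the call begins (left out, the last holds). The fingers move at their own pace and stop on an object; the grip force is fixed at half the most. Time passes only in rows, so rows that repeat a pose let the fingers close, or fill a call up. It gives the time, the measured TCP pose, the force, the opening and the grip force at its end, in the units of the state.
- bot.get_obs(): the state, without advancing time (a new reading comes with each control period).
- bot.camera(name): name is "scene" or "top" or "wrist"; returns a dict with "image" (384x512x3 uint8, red, green, blue), "z_map" (384x512 float32, m along the optical axis (not along the pixel's ray), 0 where there is no reading), "camera_matrix" (3x3 intrinsics, pixels), "xyz" and "orientation" of the camera in the world. Camera axes: x right, y up, looking along -z (the intrinsics and any distortion apply to the point x, -y, -z); pixel columns grow to the right and rows downward; lengths in m; the calibration is good to about 2 mm. A picture is of the moment at which its call begins.
- bot.job_done(): hands the job in; it is judged then, once.
The state is a dict: "clock": time; "joint_pos": joint angles; "joint_vel": joint speeds; "tau": joint torques, N m; "eef_pos": TCP position; "tool_rot": TCP orientation; "ft_force": force on the tool from outside, world axes, zero at the start; "ft_torque": the same for the moment, N m; "grip_width": finger opening in m; "grasp_force": force on a finger pad.
Only numpy, scipy, OpenCV 4.12 (cv2) and the standard library are available. Lean on these libraries where they do the work, as an engineer would, in place of code of your own. Each camera call takes 0.05 s, during which the arm holds its last target. There are 200 camera calls.

## Working session

There is one attempt and no reset: what is moved stays moved. The work goes in short steps, Python scripts to look and compute and a tool call to move; the robot and the scene stay as the last step left them, time stands still between calls to the robot, and variables do not carry over. Pictures are saved under pics/ and viewed, at most 10 in all, crops included, and the job is handed in when it is done.

Besides the shell and the picture viewer there is one more tool, called by a JSON object that holds its "api" and its "payload". drive_tool: Moves the arm, as the interface text tells. Shifts and turns lie within -1 to 1; 1 stands for 250 mm of shift or 0.5 rad of turn. Its arguments: {"type":"object","properties":{"slide":{"type":"array","items":{"type":"array","items":{"type":"number"}}},"rotation":{"type":"array","items":{"type":"array","items":{"type":"number"}}},"gripper":{"type":"number"}},"required":["slide","rotation"]}

```bash
mkdir -p pics; cat > h.py <<'E'
import numpy as np, cv2
from scipy.spatial.transform import Rotation as R
from workcell import bot
def pts(c):
    K=np.array(c["camera_matrix"]);z=c["z_map"];v,u=np.mgrid[:384,:512]
    p=np.stack([(u-K[0,2])/K[0,0]*z,-(v-K[1,2])/K[1,1]*z,-z],-1)
    return p@R.from_quat(c["orientation"]).as_matrix().T+np.array(c["xyz"])
def rel(target):
    o=bot.get_obs();r=R.from_quat(o["tool_rot"])
    return r.inv().apply(np.array(target)-o["eef_pos"])/0.25
def save(n,im): cv2.imwrite(f"pics/{n}.png",im[...,::-1])
E
python3 - <<'E'
from h import *
o=bot.get_obs();print({k:np.round(v,3) for k,v in o.items()})
ims=[]
for n in("scene","top"):
    c=bot.camera(n);ims.append(c["image"]);np.savez(n+".npz",**c);print(n,c["xyz"],c["orientation"])
save("a",cv2.resize(ims[0],(800,600)));save("b",cv2.resize(ims[1],(800,600)))
E
```

```text
{'clock': np.float64(0.0), 'joint_pos': array([ 1.174,  0.241,  0.004,  1.335, -0.   ,  1.571]), 'joint_vel': array([-0.   ,  0.001,  0.001,  0.   ,  0.001, -0.001]), 'tau': array([ 1.0000e-03, -3.7232e+01,  2.5241e+01,  1.7000e-02,  0.0000e+00,
        0.0000e+00]), 'eef_pos': array([0.193, 0.461, 0.23 ]), 'tool_rot': array([ 0.197,  0.98 , -0.001, -0.   ]), 'ft_force': array([0.986, 0.285, 0.208]), 'ft_torque': array([-0.003, -0.009,  0.029]), 'grasp_force': np.float64(0.0), 'grip_width': np.float64(0.086)}
scene [ 0.10916121 -0.40392813  0.71201934] [ 0.3500669  -0.15522934 -0.3936395   0.83570626]
top [ 0.44085965 -0.01449929  0.97616971] [ 0.05277823 -0.05494639 -0.70230837  0.70778408]
```

View pics/a.png

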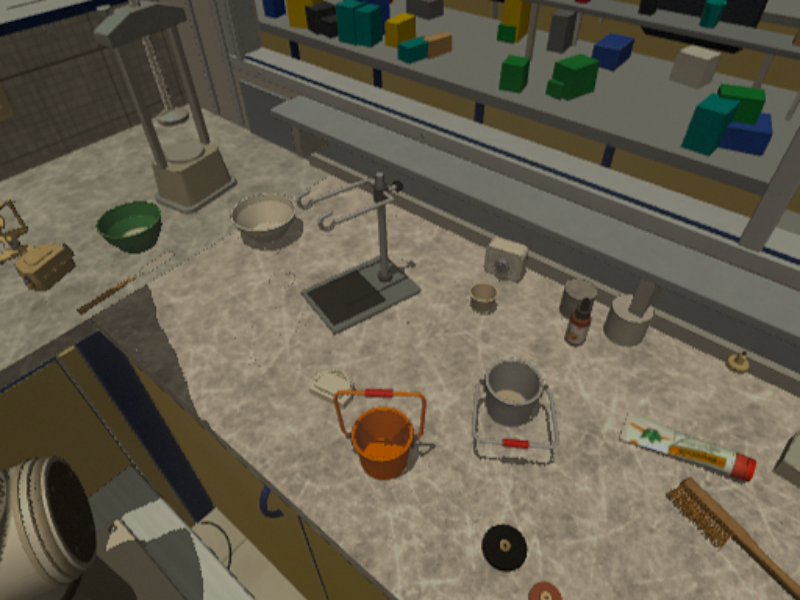

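View pics/b.png

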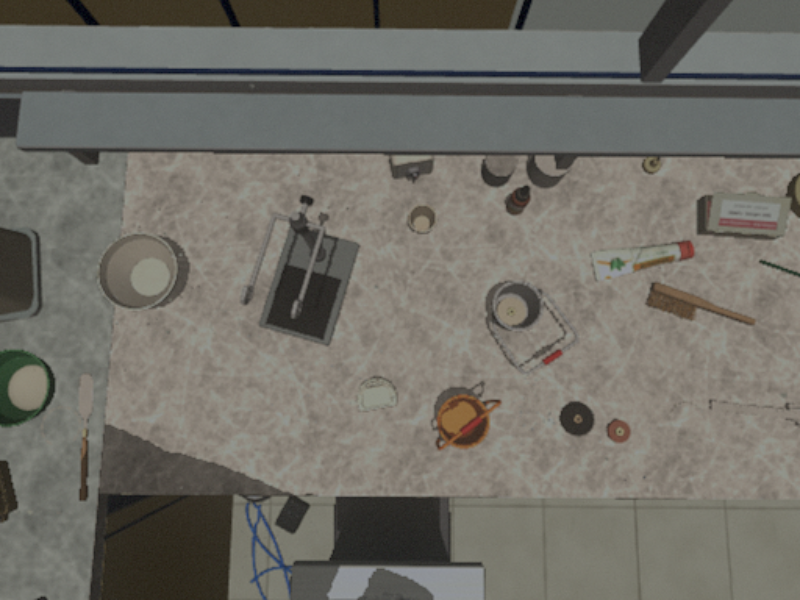

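The top view's image up is +x and its left is +y. Things that could be taken for the pail:
- steel pail with folded bail: scene (515,395), top (515,305). This is the one that fits.
- orange pail: top (462,420), the look-alike.
- pale bowl: top (150,272).
- green bowl: top (20,388).

The stand is at top (310,285), with its arms towards (250,295) and (298,310).

```bash
python3 - <<'E'
from h import *
L={n:dict(np.load(n+".npz")) for n in("scene","top")}
def ray(c,u,v):
    K=c["camera_matrix"];d=np.array([(u-K[0,2])/K[0,0],-(v-K[1,2])/K[1,1],-1]);return c["xyz"],R.from_quat(c["orientation"]).apply(d)
rays=[]
for n,c in L.items():
    hsv=cv2.cvtColor(c["image"],cv2.COLOR_RGB2HSV);h,s,v=[hsv[...,i].astype(int) for i in range(3)]
    m=(((h<6)|(h>174))&(s>150)&(v>70)).astype(np.uint8)
    k,lab,st,ce=cv2.connectedComponentsWithStats(m);P=pts(c)
    for i in range(1,k):
        if st[i,4]>12:
            p=P[lab==i];print(n,ce[i],st[i,4],np.median(p,0).round(4),p.max(0).round(3))
            t=(330,283) if n=="scene" else (353,228)
            if np.hypot(*(ce[i]-t))<8: rays.append(ray(c,*ce[i]))
(a,d),(b,e)=rays[:2]
s=np.linalg.lstsq(np.c_[d,-e],b-a,rcond=None)[0];print("sleeve",a+s[0]*d,b+s[1]*e)
# pail rim: depth points z .05-.08
for n,c in L.items():
    P=pts(c)
    q=P[(abs(P[...,2]-.07)<.008)]
    ctr=np.array([0.455,-.125]) 
    for r in (.09,.07,.055,.055,.055):
        w=q[np.hypot(*(q[:,:2]-ctr).T)<r][:,:2]
        A=np.c_[2*w,np.ones(len(w))];x=np.linalg.lstsq(A,(w**2).sum(1),rcond=None)[0];ctr=x[:2]
    print(n,"rim",ctr,np.sqrt(x[2]+ctr@ctr),len(w))
    # stand: pts
    roi=(P[...,0]>.38)&(P[...,0]<.7)&(P[...,1]>.05)&(P[...,1]<.4)
    f=roi&(P[...,2]>.006)&(P[...,2]<.016); print(n,"foot",f.sum(),cv2.minAreaRect(P[f][:,:2].astype(np.float32)))
    ar=roi&(P[...,2]>.19)&(P[...,2]<.30);q=P[ar];print("arms",len(q),np.percentile(q[:,2],[5,25,50,75,95]).round(4))
    np.save("arms_"+n,q)
c=L["top"]["image"][80:300,140:400];save("c",cv2.resize(c,(780,600),interpolation=cv2.INTER_CUBIC))
E
```

```text
scene [241.91666667 251.02380952] 84 [ 0.3863 -0.1208  0.1643] [ 0.487 -0.047  0.168]
scene [329.62666667 283.36      ] 75 [ 0.4893 -0.267   0.0681] [ 0.533 -0.249  0.712]
scene [475.8372093  298.74418605] 172 [ 0.6734 -0.5154  0.0323] [ 0.695 -0.503  0.038]
top [353.27272727 228.        ] 33 [ 0.4903 -0.2657  0.069 ] [ 0.501 -0.014  0.976]
top [301.31372549 272.11764706] 51 [ 0.3869 -0.1199  0.1645] [ 0.398 -0.109  0.167]
sleeve [ 0.49052081 -0.26663733  0.06667864] [ 0.49049297 -0.26660685  0.06666867]
scene rim [ 0.38671352 -0.12134104] 0.04005112021939409 397
scene foot 1834 ((0.612732470035553, 0.16902519762516022), (0.39967358112335205, 0.2445111870765686), 61.85535430908203)
arms 557 [0.2001 0.208  0.2111 0.2158 0.2319]
top rim [ 0.38675365 -0.12111649] 0.03978361986715238 256
top foot 2739 ((0.5515917539596558, 0.2259954959154129), (0.2917231619358063, 0.3450070917606354), 1.1168421506881714)
arms 690 [0.2039 0.2096 0.2116 0.2153 0.2337]
```

View pics/c.png

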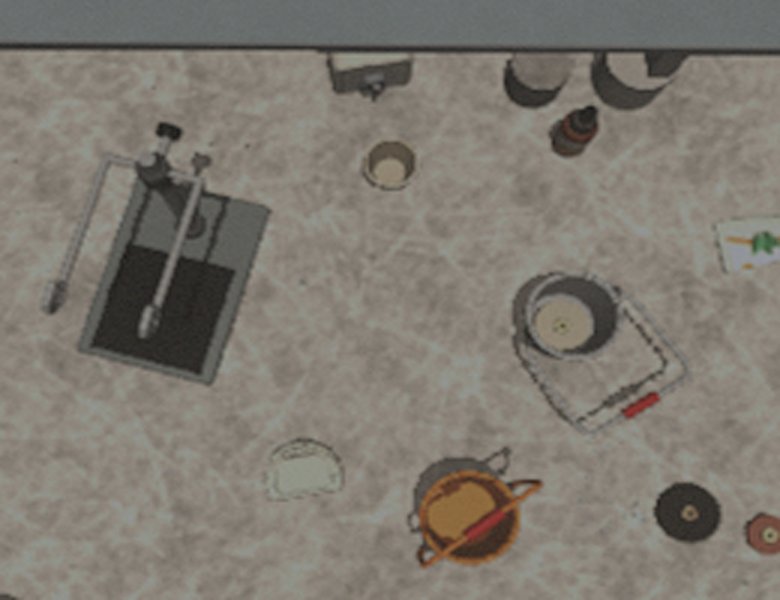

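The crop shows the steel pail at crop (570,315), its sleeve at (640,405), and the stand's arms. My rim fit slid onto the orange pail, so I'll refit it seeded correctly and measure the stand.

```bash
python3 - <<'E'
from h import *
L={n:dict(np.load(n+".npz")) for n in("scene","top")}
for n,c in L.items():
    P=pts(c)
    s=P[195,330] if n=="top" else P[253,329]
    q=P[(abs(P[...,2]-.07)<.006)];ctr=np.array([.54,-.217])
    for r in (.055,.05,.05,.05,.05):
        d=np.hypot(*(q[:,:2]-ctr).T);w=q[(d<r)&(d>.033)][:,:2]
        A=np.c_[2*w,np.ones(len(w))];x=np.linalg.lstsq(A,(w**2).sum(1),rcond=None)[0];ctr=x[:2]
    print(n,"seed",s,"rim",ctr,np.sqrt(x[2]+ctr@ctr),len(w))
    # wheel / wire points: folded wire z .055-.075 outside rim
    q=np.load("arms_"+n+".npy")
    # arms: fit two parallel lines
    q=q[(q[:,2]>.2)&(q[:,2]<.222)]
    best=None
    for th in np.linspace(-.8,.8,321):
        t=q[:,0]*-np.sin(th)+q[:,1]*np.cos(th)   # offset across, arms along direction (cos,sin)
        hh,e=np.histogram(t,bins=np.arange(t.min(),t.max()+.003,.003));sc=(hh.astype(float)**2).sum()
        if best is None or sc>best[0]: best=(sc,th,e[np.argsort(hh)[::-1][:5]],np.sort(hh)[::-1][:5])
    print(best, np.median(q,0))
    roi=(P[...,0]>.35)&(P[...,0]<.75)&(P[...,1]>.0)&(P[...,1]<.4)
    f=(roi&(P[...,2]>.006)&(P[...,2]<.0145)).astype(np.uint8)
    k,lab,st,ce=cv2.connectedComponentsWithStats(f);o=np.argsort(-st[1:,4])[:3]+1
    for i in o: print(st[i],cv2.minAreaRect(P[lab==i][:,:2].astype(np.float32)))
    col=roi&(P[...,2]>.03)&(P[...,2]<.19);print("col",col.sum(),np.median(P[col],0))
E
```

```text
scene seed [ 0.59075683 -0.21091275  0.01544359] rim [ 0.55573304 -0.21310072] 0.04096343632342803 74
(np.float64(20552.0), np.float64(-0.265), array([0.26031656, 0.33231656, 0.25731656, 0.32931656, 0.29331656]), array([76, 75, 62, 56, 19])) [0.62615164 0.122824   0.21051368]
[ 193  164   76   50 1863] ((0.6175327301025391, 0.14124003052711487), (0.13252954185009003, 0.18956635892391205), 74.66555786132812)
[198 247  16  11  57] ((0.40523216128349304, 0.025054574012756348), (0.008609022945165634, 0.044309329241514206), 10.788866996765137)
[171 149  12   7  12] ((0.6216784715652466, 0.38376137614250183), (0.00677745696157217, 0.03974612429738045), 70.30274200439453)
col 388 [0.66499382 0.12998224 0.05767778]
top seed [ 0.58217522 -0.22055364  0.01548324] rim [ 0.55243218 -0.21414853] 0.041628390001382465 77
(np.float64(34292.0), np.float64(-0.265), array([0.33003181, 0.25803181, 0.26103181, 0.33303181, 0.29103181]), array([107, 102,  70,  68,  23])) [0.63469084 0.12254878 0.21108128]
[ 166  145   64   76 2722] ((0.6167917847633362, 0.1404390037059784), (0.1299665868282318, 0.1893545389175415), 74.87883758544922)
[104 167   6  13  30] ((0.6389779448509216, 0.3903553783893585), (0.017485786229372025, 0.03337404131889343), 86.21070098876953)
[198 147   7   8  23] ((0.705157995223999, 0.13671299815177917), (0.01885715126991272, 0.014850747771561146), 70.53730010986328)
col 245 [0.66361176 0.36849388 0.05624872]
```

```bash
python3 - <<'E'
from h import *
from scipy.optimize import least_squares
L={n:dict(np.load(n+".npz")) for n in("scene","top")}
S=np.array([.4905,-.2666])
a=-.265;ux=np.array([np.cos(a),np.sin(a)]);uy=np.array([-ux[1],ux[0]]);foot=np.array([.6171,.1408])
for n,c in L.items():
    P=pts(c)
    near=np.hypot(P[...,0]-.56,P[...,1]+.2)<.09
    q=P[near&(P[...,2]>.064)&(P[...,2]<.076)][:,:2]
    G=np.array([(x,y) for x in np.arange(.52,.61,.002) for y in np.arange(-.25,-.15,.002)])
    sc=[(abs(np.hypot(*(q-g).T)-.0385)<.003).sum() for g in G];g=G[np.argmax(sc)]
    w=q[abs(np.hypot(*(q-g).T)-.0385)<.005]
    f=least_squares(lambda p:np.hypot(*(w-p).T)-.0385,g,loss="soft_l1",f_scale=.001).x
    print(n,len(q),max(sc),g,f,"dist",np.linalg.norm(f-S),"dir",np.arctan2(*(f-S)[::-1]))
    # body (outer cone) extents
    # wire: points outside rim, z .05-.08
    d=np.hypot(P[...,0]-f[0],P[...,1]-f[1]);wz=P[near|(np.hypot(P[...,0]-S[0],P[...,1]-S[1])<.08)]
    wz=wz[(wz[:,2]>.055)&(wz[:,2]<.08)&(np.hypot(*(wz[:,:2]-f).T)>.05)]
    u=(f-S)/np.linalg.norm(f-S);v=np.array([-u[1],u[0]])
    xl=(wz[:,:2]-f)@u;yl=(wz[:,:2]-f)@v
    top=xl<-.09;print(" topwire",top.sum(),"y ext",np.percentile(yl[top],[2,98]).round(4),"slope",np.polyfit(yl[top],xl[top],1),"z",np.median(wz[top,2]))
    # stand column in stand coords
    rx=(P[...,:2]-foot)@ux;ry=(P[...,:2]-foot)@uy;z=P[...,2]
    col=(abs(ry)<.02)&(rx>-.02)&(rx<.12)&(z>.04)&(z<.18)
    print(" col",col.sum(),np.percentile(rx[col],[5,50,95]).round(4),np.percentile(ry[col],[5,50,95]).round(4))
    arm=(abs(abs(ry)-.036)<.012)&(rx>-.2)&(rx<.12)&(z>.195)&(z<.26)
    print(" arm",arm.sum(),"rx",np.percentile(rx[arm],[1,99]).round(4))
    for sgn in(1,-1):
        m=arm&(ry*sgn>0)
        for lo,hi in((-.08,-.065),(-.065,-.05),(-.04,-.01),(-.01,.03)):
            mm=m&(rx>lo)&(rx<hi); 
            if mm.sum()>3: print("  ",sgn,lo,hi,mm.sum(),"z90",np.percentile(z[mm],[50,90]).round(4),"ry",np.median(ry[mm]).round(4))
E
```

```text
scene 319 245 [ 0.574 -0.212] [ 0.57304922 -0.21209611] dist 0.09891939848018315 dir 0.5835535969166519
 topwire 190 y ext [-0.0522  0.0531] slope [ 0.00618471 -0.09945961] z 0.06638321399153352
 col 194 [0.049  0.0528 0.0602] [-0.0065 -0.0036  0.0031]
 arm 382 rx [-0.0788  0.0561]
   1 -0.08 -0.065 44 z90 [0.221  0.2308] ry 0.0352
   1 -0.065 -0.05 29 z90 [0.2087 0.2314] ry 0.0352
   1 -0.04 -0.01 29 z90 [0.2103 0.2118] ry 0.0352
   1 -0.01 0.03 39 z90 [0.2106 0.2126] ry 0.0348
   -1 -0.08 -0.065 44 z90 [0.2211 0.2297] ry -0.0371
   -1 -0.065 -0.05 34 z90 [0.2106 0.2316] ry -0.0368
   -1 -0.04 -0.01 31 z90 [0.2104 0.2126] ry -0.0367
   -1 -0.01 0.03 42 z90 [0.2107 0.212 ] ry -0.0364
top 279 209 [ 0.572 -0.212] [ 0.57253309 -0.21216945] dist 0.09844853179755267 dir 0.5858205801346039
 topwire 125 y ext [-0.0536  0.0537] slope [ 0.00662108 -0.09909845] z 0.06686420232028645
 col 64 [0.0482 0.0501 0.0572] [-0.0068 -0.0047  0.0025]
 arm 488 rx [-0.0788  0.0568]
   1 -0.08 -0.065 41 z90 [0.2243 0.231 ] ry 0.0345
   1 -0.065 -0.05 40 z90 [0.2098 0.2329] ry 0.0353
   1 -0.04 -0.01 48 z90 [0.2111 0.2123] ry 0.0354
   1 -0.01 0.03 55 z90 [0.2113 0.2129] ry 0.035
   -1 -0.08 -0.065 36 z90 [0.2272 0.2314] ry -0.0373
   -1 -0.065 -0.05 35 z90 [0.2127 0.2328] ry -0.0366
   -1 -0.04 -0.01 44 z90 [0.2111 0.2133] ry -0.0366
   -1 -0.01 0.03 58 z90 [0.2115 0.2131] ry -0.0365
```

Measured so far:
- Pail: at (0.573, -0.212), yaw 0.585. The sleeve is 99 mm from the pail's axis, as it should be.
- Stand: column axis about (0.670, 0.126), yaw -0.265. The foot measures 190x131, which fits. The arms' centre line is at about 0.208.

Moving now.

{"api": "drive_tool", "payload": {"slide": [[0,0,-0.28],[-0.15,-0.15,-0.28],[-0.3,-0.3,-0.28],[-0.45,-0.45,-0.28],[-0.6,-0.6,-0.28],[-0.75,-0.75,-0.28],[-0.9,-0.9,-0.28],[-0.9,-0.9,-0.28]], "rotation": [[0,0,0],[0,0,0.1],[0,0,0.2],[0,0,0.3],[0,0,0.4],[0,0,0.5],[0,0,0.6],[0,0,0.6]], "gripper": 0.5}}

```text
clock: 1.1
eef_pos: [0.3144, 0.1638, 0.3012]
tool_rot: [0.345, 0.939, -0.0, -0.0]
ft_force: [0.2, 0.2, -0.5]
grip_width: 0.0429
grasp_force: 0.0
```

```bash
cat >> h.py <<'E'
def st(target=None,yaw=None):
    o=bot.get_obs();r=R.from_quat(o["tool_rot"]).as_matrix()
    y=np.arctan2(r[1,1],r[0,1])
    print("t",round(float(o["clock"]),2),"tcp",np.round(o["eef_pos"],4),"yaw_y %.3f"%y,"toolz",np.round(r[:,2],3),"F",np.round(o["ft_force"],2),"w %.4f g %.1f"%(o["grip_width"],o["grasp_force"]))
    if target is not None: print("slide",np.round(rel(target),3))
    if yaw is not None: print("rotz",np.round((y-yaw)/.5,3))
E
python3 -c "
from h import *
st([.4905,-.2666,.12],.585)"
```

```text
t 1.1 tcp [0.3144 0.1638 0.3012] yaw_y 0.866 toolz [-0.    -0.001 -1.   ] F [ 0.19  0.2  -0.55] w 0.0429 g 0.0
slide [-1.651 -0.855  0.726]
rotz 0.563
```

{"api": "drive_tool", "payload": {"slide": [[-0.15,-0.08,0],[-0.3,-0.16,0],[-0.45,-0.24,0],[-0.6,-0.32,0],[-0.75,-0.4,0],[-0.9,-0.5,0],[-0.98,-0.52,0],[-0.98,-0.52,0]], "rotation": [[0,0,0.1],[0,0,0.2],[0,0,0.3],[0,0,0.4],[0,0,0.5],[0,0,0.56],[0,0,0.56],[0,0,0.56]]}}

```text
clock: 2.1
eef_pos: [0.419, -0.0899, 0.3007]
tool_rot: [0.469, 0.883, 0.0, -0.001]
ft_force: [0.2, 0.2, 0.2]
grip_width: 0.0427
grasp_force: 0.0
```

```bash
python3 -c "
from h import *
st([.4905,-.2666,.12],.585)"
```

```text
t 2.1 tcp [ 0.419  -0.0899  0.3007] yaw_y 0.594 toolz [-0.001  0.001 -1.   ] F [0.23 0.23 0.16] w 0.0427 g 0.0
slide [-0.747 -0.158  0.722]
rotz 0.018
```

{"api": "drive_tool", "payload": {"slide": [[-0.2,-0.04,0],[-0.4,-0.08,0],[-0.55,-0.12,0.1],[-0.747,-0.158,0.3],[-0.747,-0.158,0.45],[-0.747,-0.158,0.6],[-0.747,-0.158,0.6],[-0.747,-0.158,0.6]], "rotation": [[0,0,0.02],[0,0,0.02],[0,0,0.02],[0,0,0.02],[0,0,0.02],[0,0,0.02],[0,0,0.02],[0,0,0.02]]}}

```text
clock: 3.1
eef_pos: [0.4912, -0.2662, 0.1529]
tool_rot: [0.473, 0.881, 0.0, 0.001]
ft_force: [-0.1, 0.7, -0.1]
grip_width: 0.0427
grasp_force: 0.0
```

```bash
python3 - <<'E'
from h import *
st([.4905,-.2666,.046],.585)
c=bot.camera("wrist");P=pts(c)
hsv=cv2.cvtColor(c["image"],cv2.COLOR_RGB2HSV);h,s,v=[hsv[...,i].astype(int) for i in range(3)]
m=(((h<6)|(h>174))&(s>150)&(v>60)).astype(np.uint8)
k,lab,stt,ce=cv2.connectedComponentsWithStats(m)
for i in range(1,k):
    if stt[i,4]>40:
        p=P[lab==i];p=p[p[:,2]<.2];print(ce[i],stt[i],np.median(p,0).round(4),np.percentile(p,[3,97],axis=0).round(4).tolist())
save("d",c["image"])
E
```

```text
t 3.1 tcp [ 0.4912 -0.2662  0.1529] yaw_y 0.586 toolz [ 0.002 -0.001 -1.   ] F [-0.12  0.73 -0.09] w 0.0427 g 0.0
slide [ 0.001 -0.004  0.428]
rotz 0.002
[254.48843188 194.74293059] [249 177  12  37 389] [ 0.491  -0.2638  0.068 ] [[0.4816, -0.2778, 0.0652], [0.5012, -0.2509, 0.0698]]
```

View pics/d.png

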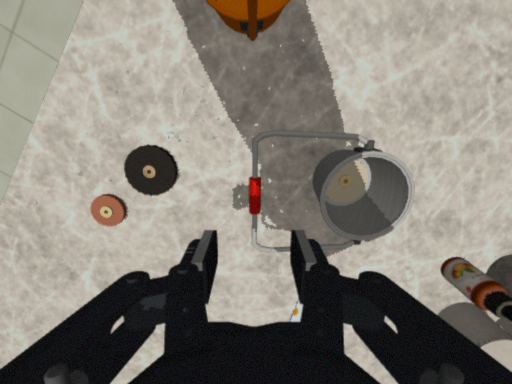

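The wrist view shows the red sleeve at (254,195), centred between the fingers, with the pail to the right. It sits at about (0.491, -0.265, 0.065), so I'm going down and closing on it.

{"api": "drive_tool", "payload": {"slide": [[0,-0.002,0.1],[0,-0.002,0.2],[0,-0.002,0.3],[0,-0.002,0.4],[0,-0.002,0.428],[0,-0.002,0.428],[0,-0.002,0.428],[0,-0.002,0.428]], "rotation": [[0,0,0],[0,0,0],[0,0,0],[0,0,0],[0,0,0],[0,0,0],[0,0,0],[0,0,0]]}}

```text
clock: 4.15
eef_pos: [0.4905, -0.2678, 0.0456]
tool_rot: [0.474, 0.881, 0.0, 0.001]
ft_force: [0.2, -0.9, -0.7]
grip_width: 0.0429
grasp_force: 0.0
```

{"api": "drive_tool", "payload": {"slide": [[0,0,0],[0,0,0],[0,0,0],[0,0,0],[0,0,0],[0,0,0],[0,0,0],[0,0,0]], "rotation": [[0,0,0],[0,0,0],[0,0,0],[0,0,0],[0,0,0],[0,0,0],[0,0,0],[0,0,0]], "gripper": 0.0}}

```text
clock: 5.15
eef_pos: [0.4897, -0.2675, 0.0443]
tool_rot: [0.474, 0.881, 0.0, 0.0]
ft_force: [1.9, 1.2, -0.5]
grip_width: 0.009
grasp_force: 58.4
```

```bash
python3 - <<'E'
from h import *
st([.4908,-.2652,.046],.585)
E
```

```text
t 5.15 tcp [ 0.4897 -0.2675  0.0443] yaw_y 0.584 toolz [ 0. -0. -1.] F [ 1.86  1.24 -0.52] w 0.0090 g 58.4
slide [ 0.005  0.009 -0.007]
rotz -0.002
```

Gripped at 58 N on the sleeve. Swinging the bail up along its 100 mm arc, first half.

{"api": "drive_tool", "payload": {"slide": [[0,0.0025,-0.03],[0,0.009,-0.069],[0,0.02,-0.108],[0,0.0345,-0.145],[0,0.0525,-0.181],[0,0.074,-0.214],[0,0.099,-0.246],[0,0.127,-0.274]], "rotation": [[0,0,0],[0,0,0],[0,0,0],[0,0,0],[0,0,0],[0,0,0],[0,0,0],[0,0,0]]}}

```text
clock: 6.15
eef_pos: [0.5163, -0.2496, 0.1131]
tool_rot: [0.474, 0.881, -0.0, -0.0]
ft_force: [1.5, 0.4, -1.4]
grip_width: 0.009
grasp_force: 58.4
```

```bash
python3 - <<'E'
from h import *
st()
c=bot.camera("scene");P=pts(c);save("e",cv2.resize(c["image"][200:330,250:420],(680,520)))
E
```

```text
t 6.15 tcp [ 0.5163 -0.2496  0.1131] yaw_y 0.584 toolz [-0. -0. -1.] F [ 1.46  0.37 -1.44] w 0.0090 g 58.4
```

View pics/e.png

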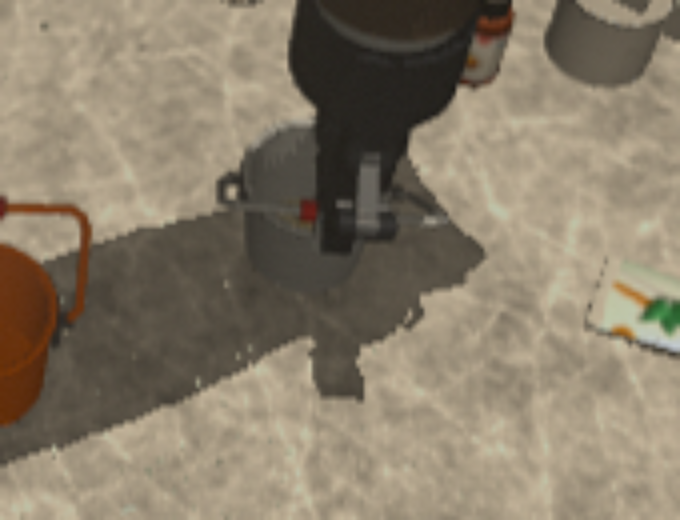

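The crop shows the bail half raised, with the red sleeve in the fingers at (308,210) and the pail standing. Forces are low, so I'll finish the arc.

{"api": "drive_tool", "payload": {"slide": [[0,0.03,-0.026],[0,0.0635,-0.048],[0,0.0985,-0.0675],[0,0.1355,-0.083],[0,0.174,-0.095],[0,0.213,-0.103],[0,0.2525,-0.107],[0,0.27,-0.107]], "rotation": [[0,0,0],[0,0,0],[0,0,0],[0,0,0],[0,0,0],[0,0,0],[0,0,0],[0,0,0]]}}

```text
clock: 7.2
eef_pos: [0.5743, -0.2123, 0.1415]
tool_rot: [0.473, 0.881, 0.001, 0.002]
ft_force: [-1.4, 0.3, 8.5]
grip_width: 0.0088
grasp_force: 59.6
```

{"api": "drive_tool", "payload": {"slide": [[0,0,0],[0,0,0],[0,0,0],[0,0,0],[0,0,0],[0,0,0],[0,0,0],[0,0,0]], "rotation": [[0,0,0],[0,0,0],[0,0,0],[0,0,0],[0,0,0],[0,0,0],[0,0,0],[0,0,0]]}}

```text
clock: 8.2
eef_pos: [0.574, -0.2125, 0.1415]
tool_rot: [0.473, 0.881, 0.001, 0.002]
ft_force: [1.0, 0.3, 6.1]
grip_width: 0.0089
grasp_force: 59.6
```

```bash
python3 - <<'E'
from h import *
st()
from scipy.optimize import least_squares
for n in ("scene","top"):
    c=bot.camera(n);P=pts(c);np.savez(n+"2.npz",**c)
    q=P[(np.hypot(P[...,0]-.573,P[...,1]+.212)<.08)&(P[...,2]>.06)&(P[...,2]<.08)]
    G=np.array([(x,y) for x in np.arange(.53,.62,.002) for y in np.arange(-.25,-.17,.002)])
    sc=[(abs(np.hypot(*(q[:,:2]-g).T)-.0385)<.003).sum() for g in G];g=G[np.argmax(sc)]
    w=q[abs(np.hypot(*(q[:,:2]-g).T)-.0385)<.005]
    f=least_squares(lambda p:np.hypot(*(w[:,:2]-p).T)-.0385,g,loss="soft_l1",f_scale=.001).x
    A=np.c_[w[:,:2]-f,np.ones(len(w))];print(n,len(w),f,"plane",np.linalg.lstsq(A,w[:,2],rcond=None)[0])
E
```

```text
t 8.2 tcp [ 0.574  -0.2125  0.1415] yaw_y 0.584 toolz [ 0.004 -0.001 -1.   ] F [1.03 0.32 6.1 ] w 0.0089 g 59.6
scene 350 [ 0.57278207 -0.21227393] plane [-0.01239049 -0.00319134  0.06803002]
top 162 [ 0.57189451 -0.21152131] plane [-0.01557717  0.03055877  0.06913253]
```

Bail upright: the TCP is 1 mm from the pail's axis and the rim is level. Lifting gently.

{"api": "drive_tool", "payload": {"slide": [[0,0,-0.03],[0,0,-0.08],[0,0,-0.15],[0,0,-0.23],[0,0,-0.31],[0,0,-0.39],[0,0,-0.44],[0,0,-0.464]], "rotation": [[0,0,0],[0,0,0],[0,0,0],[0,0,0],[0,0,0],[0,0,0],[0,0,0],[0,0,0]]}}

```text
clock: 9.3
eef_pos: [0.5725, -0.2126, 0.256]
tool_rot: [0.474, 0.881, 0.0, 0.0]
ft_force: [-0.9, -1.2, -4.9]
grip_width: 0.0087
grasp_force: 58.7
```

```bash
python3 - <<'E'
from h import *
st([.45,.05,.2575],-.265)
E
```

```text
t 9.3 tcp [ 0.5725 -0.2126  0.256 ] yaw_y 0.584 toolz [ 0.  0. -1.] F [-0.95 -1.23 -4.9 ] w 0.0087 g 58.7
slide [ 1.147  0.17  -0.006]
rotz 1.698
```

Lifted; the wrist force is -4.9 N, which is about the pail and wheel. Carrying across while yawing.

{"api": "drive_tool", "payload": {"slide": [[0.03,0.005,-0.01],[0.09,0.015,-0.01],[0.17,0.025,-0.01],[0.26,0.04,-0.01],[0.35,0.05,-0.01],[0.44,0.065,-0.01],[0.53,0.08,-0.01],[0.62,0.09,-0.01]], "rotation": [[0,0,0.03],[0,0,0.1],[0,0,0.2],[0,0,0.32],[0,0,0.44],[0,0,0.56],[0,0,0.68],[0,0,0.8]]}}

```text
clock: 10.3
eef_pos: [0.5044, -0.0698, 0.2573]
tool_rot: [0.64, 0.768, -0.0, -0.001]
ft_force: [0.4, 0.1, -4.3]
grip_width: 0.0089
grasp_force: 58.8
```

```bash
python3 - <<'E'
from h import *
st([.45,.05,.2575],-.265)
E
```

```text
t 10.3 tcp [ 0.5044 -0.0698  0.2573] yaw_y 0.182 toolz [-0.002  0.001 -1.   ] F [ 0.43  0.07 -4.25] w 0.0089 g 58.8
slide [ 0.511 -0.128 -0.   ]
rotz 0.894
```

{"api": "drive_tool", "payload": {"slide": [[0.08,-0.02,-0.01],[0.16,-0.04,-0.01],[0.24,-0.06,-0.01],[0.32,-0.08,-0.01],[0.39,-0.1,-0.01],[0.45,-0.113,-0.01],[0.49,-0.123,-0.01],[0.51,-0.128,-0.01]], "rotation": [[0,0,0.12],[0,0,0.24],[0,0,0.36],[0,0,0.48],[0,0,0.6],[0,0,0.72],[0,0,0.83],[0,0,0.89]]}}

```text
clock: 11.3
eef_pos: [0.4496, 0.0494, 0.26]
tool_rot: [0.793, 0.609, -0.001, -0.001]
ft_force: [-0.4, -0.1, -4.6]
grip_width: 0.0087
grasp_force: 58.8
```

```bash
python3 - <<'E'
from h import *
st([.45,.1853,.2575],-.265)
E
```

```text
t 11.3 tcp [0.4496 0.0494 0.26  ] yaw_y -0.262 toolz [-0.002  0.    -1.   ] F [-0.35 -0.05 -4.64] w 0.0087 g 58.8
slide [ 0.526 -0.139  0.01 ]
rotz 0.007
```

{"api": "drive_tool", "payload": {"slide": [[0.04,-0.01,0],[0.11,-0.03,0],[0.2,-0.053,0],[0.3,-0.08,0],[0.4,-0.106,0],[0.47,-0.125,0.005],[0.51,-0.135,0.005],[0.526,-0.139,0.005]], "rotation": [[0,0,0.006],[0,0,0.006],[0,0,0.006],[0,0,0.006],[0,0,0.006],[0,0,0.006],[0,0,0.006],[0,0,0.006]]}}

```text
clock: 12.3
eef_pos: [0.4512, 0.1849, 0.2591]
tool_rot: [0.794, 0.608, -0.0, 0.0]
ft_force: [-0.2, -0.6, -4.6]
grip_width: 0.0087
grasp_force: 58.8
```

```bash
cat >> h.py <<'E'
COL=np.array([.670,.1256]);A=-.265;UX=np.array([np.cos(A),np.sin(A)]);UY=np.array([-UX[1],UX[0]])
def stand():
    o=bot.get_obs();d=np.array(o["eef_pos"])[:2]-COL;print("stand x %.4f y %.4f wire z %.4f"%(d@UX,d@UY,o["eef_pos"][2]+.0185))
E
python3 - <<'E'
from h import *
st([*(COL-.085*UX),.2575],-.265);stand()
for n in ("top","scene"):
    c=bot.camera(n);P=pts(c);np.savez(n+"3.npz",**c)
    rx=(P[...,:2]-COL)@UX;ry=(P[...,:2]-COL)@UY;z=P[...,2]
    hsv=cv2.cvtColor(c["image"],cv2.COLOR_RGB2HSV);m=((hsv[...,0]<6)|(hsv[...,0]>174))&(hsv[...,1]>130)&(abs(rx+.228)<.04)&(abs(ry)<.05)
    if m.sum(): print(n,"sleeve",m.sum(),np.median(rx[m]),np.percentile(ry[m],[2,50,98]),np.percentile(z[m],[50,95]))
    w=(abs(rx+.228)<.02)&(abs(ry)<.07)&(abs(z-.277)<.008);print(n,"wire",w.sum(),np.percentile(ry[w],[1,99]),np.polyfit(ry[w],rx[w],1))
    p=(abs(rx+.228)<.07)&(abs(ry)<.06)&(abs(z-.187)<.008);print("pail rim",p.sum(),np.percentile(rx[p],[2,98]),np.percentile(ry[p],[2,98]))
s=cv2.resize(np.load("scene3.npz")["image"][80:270,150:400],(790,600));save("f",s)
E
```

```text
t 12.3 tcp [0.4512 0.1849 0.2591] yaw_y -0.263 toolz [-0. -0. -1.] F [-0.23 -0.57 -4.61] w 0.0087 g 58.8
slide [-0.001  0.567  0.006]
rotz 0.003
stand x -0.2267 y -0.0001 wire z 0.2776
top sleeve 16 -0.2267663325889302 [-0.0322604  -0.01399288 -0.01079755] [0.28238362 0.31082328]
top wire 103 [-0.05667903 -0.00943242] [ 0.00545056 -0.22719679]
pail rim 198 [-0.26581294 -0.18487281] [-0.04689297  0.01705703]
scene sleeve 28 -0.22535336184267546 [-0.01766702 -0.01101428  0.01150087] [0.28179504 0.28345438]
scene wire 158 [-0.05597581  0.01105047] [-0.03659225 -0.22849661]
pail rim 304 [-0.2619048  -0.18397083] [-0.05182352  0.05020152]
```

View pics/f.png

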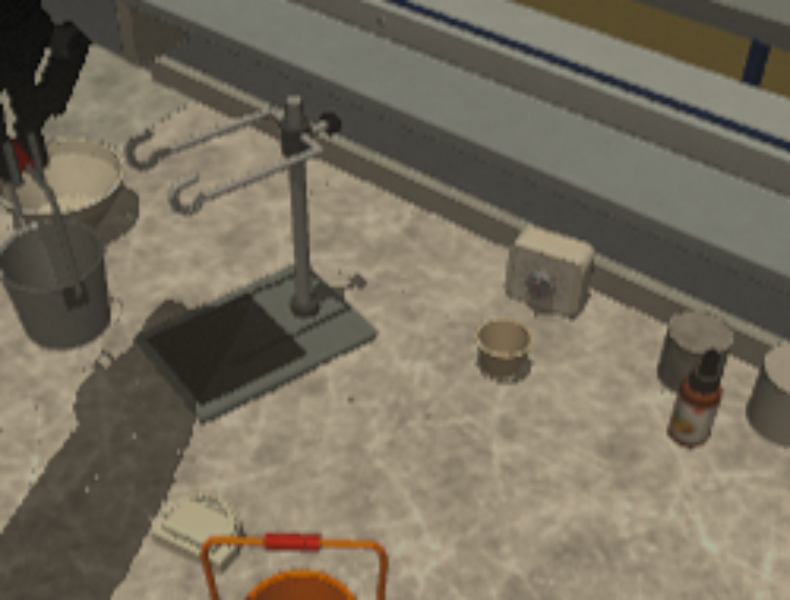

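The crop shows the pail hanging upright at (55,285), well in front of the arm tips at (145,150) and (185,195). The wire ends read about 2 mm towards -y, so I'll correct that and move in over the tips.

{"api": "drive_tool", "payload": {"slide": [[0.008,0.03,0],[0.008,0.09,0],[0.008,0.18,0],[0.008,0.28,0],[0.008,0.38,0],[0.008,0.47,0],[0.008,0.54,0],[0.008,0.572,0]], "rotation": [[0,0,0.003],[0,0,0.003],[0,0,0.003],[0,0,0.003],[0,0,0.003],[0,0,0.003],[0,0,0.003],[0,0,0.003]]}}

```text
clock: 13.4
eef_pos: [0.5914, 0.1479, 0.2585]
tool_rot: [0.795, 0.607, -0.0, 0.0]
ft_force: [-0.5, 0.4, -5.1]
grip_width: 0.0088
grasp_force: 58.8
```

```bash
python3 - <<'E'
from h import *
st();stand()
E
```

```text
t 13.4 tcp [0.5914 0.1479 0.2585] yaw_y -0.267 toolz [-0. -0. -1.] F [-0.52  0.35 -5.12] w 0.0088 g 58.8
stand x -0.0817 y 0.0009 wire z 0.2770
```

{"api": "drive_tool", "payload": {"slide": [[0,0,0.03],[0,0,0.08],[0,0,0.12],[0,0,0.155],[0,0,0.185],[0,0,0.205],[0,0,0.215],[0,0,0.22]], "rotation": [[0,0,0],[0,0,0],[0,0,0],[0,0,0],[0,0,0],[0,0,0],[0,0,0],[0,0,0]]}}

```text
clock: 14.4
eef_pos: [0.5899, 0.1492, 0.2044]
tool_rot: [0.794, 0.607, 0.0, -0.0]
ft_force: [-0.4, 0.9, -5.0]
grip_width: 0.0089
grasp_force: 58.8
```

```bash
python3 - <<'E'
from h import *
st();stand()
E
```

```text
t 14.4 tcp [0.5899 0.1492 0.2044] yaw_y -0.266 toolz [ 0.  0. -1.] F [-0.4   0.9  -4.97] w 0.0089 g 58.8
stand x -0.0835 y 0.0018 wire z 0.2229
```

Now by feel: 0.5 mm per row, 4 mm per call.

{"api": "drive_tool", "payload": {"slide": [[0,0,0.004],[0,0,0.008],[0,0,0.011],[0,0,0.014],[0,0,0.016],[0,0,0.018],[0,0,0.02],[0,0,0.02]], "rotation": [[0,0,0],[0,0,0],[0,0,0],[0,0,0],[0,0,0],[0,0,0],[0,0,0],[0,0,0]]}}

```text
clock: 15.4
eef_pos: [0.5899, 0.1492, 0.1993]
tool_rot: [0.794, 0.607, -0.0, -0.0]
ft_force: [-0.3, 0.3, -6.5]
grip_width: 0.0088
grasp_force: 58.8
```

{"api": "drive_tool", "payload": {"slide": [[0,0,0.001],[0,0,0.002],[0,0,0.004],[0,0,0.005],[0,0,0.006],[0,0,0.008],[0,0,0.008],[0,0,0.008]], "rotation": [[0,0,0],[0,0,0],[0,0,0],[0,0,0],[0,0,0],[0,0,0],[0,0,0],[0,0,0]]}}

```text
clock: 16.4
eef_pos: [0.59, 0.1492, 0.1973]
tool_rot: [0.794, 0.607, 0.0, 0.0]
ft_force: [0.3, 0.6, -4.5]
grip_width: 0.009
grasp_force: 58.8
```

{"api": "drive_tool", "payload": {"slide": [[0,0,0.001],[0,0,0.002],[0,0,0.003],[0,0,0.004],[0,0,0.005],[0,0,0.005],[0,0,0.005],[0,0,0.005]], "rotation": [[0,0,0],[0,0,0],[0,0,0],[0,0,0],[0,0,0],[0,0,0],[0,0,0],[0,0,0]]}}

```text
clock: 17.4
eef_pos: [0.5899, 0.1492, 0.1962]
tool_rot: [0.794, 0.607, 0.0, 0.0]
ft_force: [-0.6, -0.0, -3.2]
grip_width: 0.0091
grasp_force: 58.9
```

{"api": "drive_tool", "payload": {"slide": [[0,0,0.001],[0,0,0.002],[0,0,0.003],[0,0,0.004],[0,0,0.004],[0,0,0.004],[0,0,0.004],[0,0,0.004]], "rotation": [[0,0,0],[0,0,0],[0,0,0],[0,0,0],[0,0,0],[0,0,0],[0,0,0],[0,0,0]]}}

```text
clock: 18.4
eef_pos: [0.59, 0.1492, 0.1956]
tool_rot: [0.794, 0.607, 0.0, 0.0]
ft_force: [-3.0, -0.4, 5.0]
grip_width: 0.0088
grasp_force: 59.9
```

Contact found: TCP z about 0.196, arms bearing about 8-10 N. Easing off a little and drawing towards the dips.

{"api": "drive_tool", "payload": {"slide": [[0,0,-0.003],[0,-0.01,-0.003],[0,-0.025,-0.003],[0,-0.04,-0.003],[0,-0.055,-0.003],[0,-0.07,-0.003],[0,-0.08,-0.003],[0,-0.085,-0.003]], "rotation": [[0,0,0],[0,0,0],[0,0,0],[0,0,0],[0,0,0],[0,0,0],[0,0,0],[0,0,0]]}}

```text
clock: 19.4
eef_pos: [0.5691, 0.1548, 0.1959]
tool_rot: [0.794, 0.607, -0.0, -0.0]
ft_force: [3.7, -1.1, 0.5]
grip_width: 0.0091
grasp_force: 59.4
```

```bash
python3 - <<'E'
from h import *
st();stand()
for n in("top","scene"):
    c=bot.camera(n);P=pts(c)
    rx=(P[...,:2]-COL)@UX;ry=(P[...,:2]-COL)@UY;z=P[...,2]
    lip=(abs(abs(ry)-.036)<.008)&(rx>-.15)&(rx<-.1)&(z>.222)&(z<.236)
    w=(abs(rx+.105)<.03)&(abs(abs(ry)-.047)<.006)&(z>.205)&(z<.22)
    for s in(1,-1): 
        a=lip&(ry*s>0);b=w&(ry*s>0)
        print(n,s,"lip",a.sum(),np.percentile(rx[a],[3,97]).round(4) if a.sum() else "", "wire",b.sum(),(np.median(rx[b]),np.percentile(ry[b]*s,97)) if b.sum() else "")
save("g",cv2.resize(c["image"][90:200,170:290],(654,600)))
E
```

```text
t 19.4 tcp [0.5691 0.1548 0.1959] yaw_y -0.265 toolz [-0.  0. -1.] F [ 3.67 -1.06  0.53] w 0.0091 g 59.4
stand x -0.1050 y 0.0018 wire z 0.2144
top 1 lip 0  wire 0 
top -1 lip 38 [-0.1331 -0.1109] wire 15 (np.float64(-0.10618180304816507), np.float64(0.05285327288739319))
scene 1 lip 8 [-0.1343 -0.1137] wire 0 
scene -1 lip 34 [-0.1334 -0.1106] wire 12 (np.float64(-0.10670251748323197), np.float64(0.05228201273600188))
```

View pics/g.png

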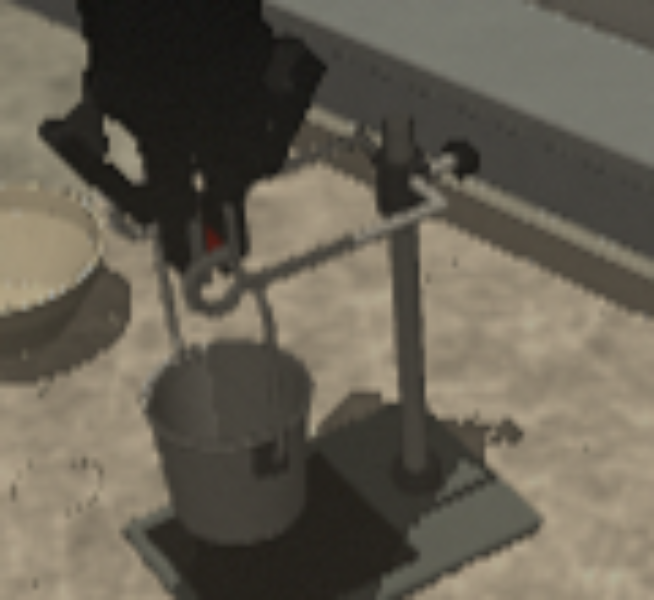

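The crop shows the wire just short of the curled lip at (212,290), with the pail hanging outside the arms and upright. On to the dip's middle, then down by feel.

{"api": "drive_tool", "payload": {"slide": [[0,-0.01,-0.002],[0,-0.02,-0.002],[0,-0.03,-0.002],[0,-0.04,-0.001],[0,-0.05,0],[0,-0.056,0.003],[0,-0.056,0.006],[0,-0.056,0.006]], "rotation": [[0,0,0],[0,0,0],[0,0,0],[0,0,0],[0,0,0],[0,0,0],[0,0,0],[0,0,0]]}}

```text
clock: 20.5
eef_pos: [0.556, 0.1584, 0.1943]
tool_rot: [0.795, 0.607, 0.0, 0.0]
ft_force: [-0.4, 0.2, -4.4]
grip_width: 0.009
grasp_force: 58.7
```

```bash
python3 -c "
from h import *
st();stand()"
```

```text
t 20.5 tcp [0.556  0.1584 0.1943] yaw_y -0.266 toolz [ 0. -0. -1.] F [-0.35  0.17 -4.37] w 0.0090 g 58.7
stand x -0.1186 y 0.0018 wire z 0.2128
```

{"api": "drive_tool", "payload": {"slide": [[0,-0.002,0.002],[0,-0.002,0.004],[0,-0.002,0.006],[0,-0.002,0.008],[0,-0.002,0.01],[0,-0.002,0.011],[0,-0.002,0.011],[0,-0.002,0.011]], "rotation": [[0,0,0],[0,0,0],[0,0,0],[0,0,0],[0,0,0],[0,0,0],[0,0,0],[0,0,0]]}}

```text
clock: 21.5
eef_pos: [0.5554, 0.1586, 0.1916]
tool_rot: [0.794, 0.607, -0.0, -0.0]
ft_force: [-0.6, -0.2, -5.2]
grip_width: 0.009
grasp_force: 58.7
```

{"api": "drive_tool", "payload": {"slide": [[0,0,0.001],[0,0,0.002],[0,0,0.003],[0,0,0.004],[0,0,0.004],[0,0,0.004],[0,0,0.004],[0,0,0.004]], "rotation": [[0,0,0],[0,0,0],[0,0,0],[0,0,0],[0,0,0],[0,0,0],[0,0,0],[0,0,0]]}}

```text
clock: 22.5
eef_pos: [0.5553, 0.1586, 0.1905]
tool_rot: [0.794, 0.607, -0.0, -0.0]
ft_force: [-0.4, 0.3, -4.9]
grip_width: 0.0085
grasp_force: 58.7
```

{"api": "drive_tool", "payload": {"slide": [[0,0,0.001],[0,0,0.002],[0,0,0.003],[0,0,0.003],[0,0,0.003],[0,0,0.003],[0,0,0.003],[0,0,0.003]], "rotation": [[0,0,0],[0,0,0],[0,0,0],[0,0,0],[0,0,0],[0,0,0],[0,0,0],[0,0,0]]}}

```text
clock: 23.5
eef_pos: [0.5554, 0.1586, 0.19]
tool_rot: [0.794, 0.607, 0.0, -0.0]
ft_force: [-0.8, 0.2, -2.6]
grip_width: 0.0092
grasp_force: 59.1
```

{"api": "drive_tool", "payload": {"slide": [[0,0,0.001],[0,0,0.002],[0,0,0.003],[0,0,0.003],[0,0,0.003],[0,0,0.003],[0,0,0.003],[0,0,0.003]], "rotation": [[0,0,0],[0,0,0],[0,0,0],[0,0,0],[0,0,0],[0,0,0],[0,0,0],[0,0,0]]}}

```text
clock: 24.5
eef_pos: [0.5556, 0.1586, 0.1896]
tool_rot: [0.794, 0.607, 0.0, 0.0]
ft_force: [-2.4, -0.1, 5.6]
grip_width: 0.0088
grasp_force: 59.9
```

The wire has touched down in the dips. Easing up 0.6 mm and opening moderately.

{"api": "drive_tool", "payload": {"slide": [[0,0,-0.0025],[0,0,-0.0025],[0,0,-0.0025],[0,0,-0.0025],[0,0,-0.0025],[0,0,-0.0025],[0,0,-0.0025],[0,0,-0.0025]], "rotation": [[0,0,0],[0,0,0],[0,0,0],[0,0,0],[0,0,0],[0,0,0],[0,0,0],[0,0,0]]}}

```text
clock: 25.5
eef_pos: [0.5555, 0.1586, 0.1897]
tool_rot: [0.794, 0.607, 0.0, 0.0]
ft_force: [-0.2, -0.4, 3.7]
grip_width: 0.0091
grasp_force: 59.6
```

{"api": "drive_tool", "payload": {"slide": [[0,0,0],[0,0,0],[0,0,0],[0,0,0],[0,0,0],[0,0,0],[0,0,0],[0,0,0]], "rotation": [[0,0,0],[0,0,0],[0,0,0],[0,0,0],[0,0,0],[0,0,0],[0,0,0],[0,0,0]], "gripper": 0.4}}

```text
clock: 26.5
eef_pos: [0.5554, 0.1585, 0.1897]
tool_rot: [0.794, 0.607, 0.0, 0.0]
ft_force: [-0.2, 0.3, 0.1]
grip_width: 0.0338
grasp_force: 0.0
```

```bash
python3 -c "
from h import *
st();stand()"
```

```text
t 26.5 tcp [0.5554 0.1585 0.1897] yaw_y -0.265 toolz [ 0.  0. -1.] F [-0.17  0.27  0.05] w 0.0338 g 0.0
stand x -0.1192 y 0.0018 wire z 0.2082
```

Released. Straight up, then look.

{"api": "drive_tool", "payload": {"slide": [[0,0,-0.03],[0,0,-0.08],[0,0,-0.14],[0,0,-0.22],[0,0,-0.32],[0,0,-0.42],[0,0,-0.52],[0,0,-0.6]], "rotation": [[0,0,0],[0,0,0],[0,0,0],[0,0,0],[0,0,0],[0,0,0],[0,0,0],[0,0,0]]}}

```text
clock: 27.5
eef_pos: [0.5556, 0.1586, 0.3423]
tool_rot: [0.794, 0.607, 0.001, 0.001]
ft_force: [-0.0, 0.2, 0.1]
grip_width: 0.0339
grasp_force: 0.0
```

{"api": "drive_tool", "payload": {"slide": [[0,0,0],[0,0,0],[0,0,0],[0,0,0],[0,0,0],[0,0,0],[0,0,0],[0,0,0]], "rotation": [[0,0,0],[0,0,0],[0,0,0],[0,0,0],[0,0,0],[0,0,0],[0,0,0],[0,0,0]]}}

```text
clock: 28.5
eef_pos: [0.5554, 0.1585, 0.3397]
tool_rot: [0.794, 0.607, 0.0, 0.0]
ft_force: [0.2, 0.9, 0.2]
grip_width: 0.0341
grasp_force: 0.0
```

```bash
python3 - <<'E'
from h import *
st();stand()
c=bot.camera("scene");P=pts(c)
rx=(P[...,:2]-COL)@UX;ry=(P[...,:2]-COL)@UY;z=P[...,2]
hsv=cv2.cvtColor(c["image"],cv2.COLOR_RGB2HSV);m=((hsv[...,0]<6)|(hsv[...,0]>174))&(hsv[...,1]>130)&(abs(rx+.12)<.04)&(abs(ry)<.05)&(z>.15)
print("sleeve",m.sum(),np.median(rx[m]),np.percentile(ry[m],[3,97]),np.percentile(z[m],95))
p=(abs(rx+.12)<.06)&(abs(ry)<.06)&(abs(z-.118)<.008);print("rim",np.percentile(rx[p],[2,98]),np.polyfit(rx[p],z[p],1))
save("i",cv2.resize(c["image"][70:200,170:310],(646,600)))
E
```

```text
t 28.5 tcp [0.5554 0.1585 0.3397] yaw_y -0.265 toolz [ 0. -0. -1.] F [0.16 0.89 0.18] w 0.0341 g 0.0
stand x -0.1192 y 0.0018 wire z 0.3582
sleeve 28 -0.12115893322145155 [-0.01053455  0.01853421] 0.32980584128469465
rim [-0.15841343 -0.07965834] [-0.01276492  0.11470922]
```

View pics/i.png

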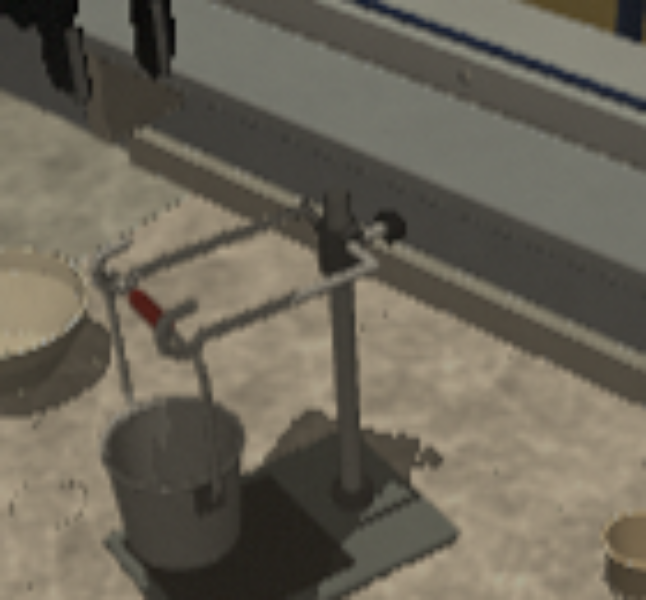

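The picture shows the red sleeve at (147,305) between the arms, the wire in both dips under the lips, the pail upright and level at (175,480), and the gripper well clear above.

```bash
python3 -c "
from h import *
print(bot.job_done())"
```

```text
the job is handed in; nothing more can be done
None
```

The job is handed in at about 28.5 s of 64 s; the hand-in call gave no verdict, but my last camera check showed the pail hanging upright with its wire in both dips, the gripper clear, and no sign that anything else was moved (the wheel in the pail was not checked again after the carry).

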